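# Fasten the instrument case with hasp and pin

## Task

Fasten the dark wooden instrument case: swing its steel hasp right down over the staple, then pass the flat-handled brass pin through the staple's loop, above the hasp, until the handle is fully home against the staple, and let go. The pin lies in the beech rack with its handle boxed in and only the end of its shaft free. Leave the glass paperweight and the tan compass case where they are.

Things in the scene. Friction and masses are not known exactly. Their poses are not given: they have to be found in the camera images.
- case: Low dark wooden instrument case, fixed, 180 (its x) x 200 (its y) x 50 mm high, lid shut and flush. Origin at the centre of its underside, z up. The hasp is hinged on top near the -x edge (robot side), and swings over towards +x. On top, 5 mm thick pale wood strips flank the hasp (x -2 to 48, |y| 25 to 85 mm), flush with the closed hasp's upper face, which is 55 mm above the counter.
- hasp (a joint): Angle of the hasp, rad: 0 = closed, lying flat on the case over the staple; about 1.57 = standing upright; up to 2.4 = leaning back towards the robot. The hinge is stiff (0.13 N m of friction, about 1 N at the end of the strap) and the hasp stays where it is left. No spring, no catch.
- hasp_hinge (a point): Point on the hasp's hinge axis, middle of the strap: case x -67, y 0, z 52.5 mm. The axis runs along the case's y.
- hasp_end (a point): Middle of the solid end of the hasp strap, 138 mm from the hinge axis along the strap, mid thickness; the place to push. The steel strap is 150 mm long, 40 wide, 5 thick, with a rolled end and a 16 mm wide slot from 66 to 118 mm for the staple.
- staple_eye (a point): Centre of the opening of the staple, an upright steel loop of 7 mm bar fixed on the case at case x 23, y 0 mm. The loop stands in the case's x-z plane, so the pin goes through along the case's y, from either side. Above the closed hasp the opening is 26 mm wide (x) and 24 mm high; this point is 67 mm above the counter, 12 mm above the closed hasp's upper face. The loop's top is 86 mm above the counter.
- pin: Loose brass pin, about 110 g, 135 mm long, 12 mm thick all over, so that it lies flat. Origin at the shoulder where handle meets shaft, on the centre line (6 mm above whatever it lies on). Shaft: square, 12 x 12 mm, from the origin 85 mm along its +x to the tip, the last 6 mm stepped down to 8 mm. Handle: flat, 50 mm long along its -x, 28 mm wide (its y), too wide for the staple.
- rack: Fixed pale beech rack, the pin's origin lies 31 mm above its origin and the pin's axes match its axes at the start. Origin on its underside; a channel 34 mm wide with its floor at 25 mm and side walls up to 49 mm runs from x -56 to +40 mm, with an end wall at x -56 to -68 mm; 64 mm wide overall. The last 45 mm of the pin's shaft stick out freely beyond x = +40 mm; the pin lifts straight up.
- dome: Glass paperweight dome, 73 mm across, 38 mm high, loose; bystander. Origin at the centre of its underside.
- compass_case: Closed tan bakelite compass case, 75 (x) x 170 (y) x 28 mm, loose; bystander. Origin at the centre of its underside.
- rule_stand: Fixed slotted beech stand, 150 (x) x 200 (y) mm, with four yellowed slide rules up to 310 mm long along y and a brass clamp, 110 mm high in all; bystander. Origin at the centre of its underside.

How it is judged:
By the outcome, as a careful person would: the job done as asked, in the order asked, and still so for the second after the job is handed in, with the robot touching nothing.
It also fails if it takes over 72 s, if anything falls off the work surface, if the arm or the gripper's body presses on something with over 40 N, if the wrist force passes 120 N, or if a joint passes its speed limit or range.

## Robot

A 6-joint arm with a two-finger parallel gripper is mounted at the origin on the work surface. World frame = base frame: x ahead of the robot, y to its left, z up, the work surface at z = 0. Lengths are in mm, angles in rad, forces in N, time in s.
With the tool pointing down it reaches from about 275 to 1000 mm from the base axis. Payload 8.4 kg.
Tool frame: the origin (TCP) lies midway between the tips of the shut fingers; the grasp point (between the pads) lies 19 mm behind it (r.grip_point_offset is the distance from the TCP to the grasp point, in mm); z points along the fingers, y is the line along which they close (so a half turn about z gives the same grasp; the last joint's range is limited). The gripper opens to 85 mm and grips with 20 to 120 N. Pads are 22 mm wide; open, the fingers measure 114 mm over their backs; the gripper's body (76 mm by 85 mm) begins 54 mm behind the grasp point. The pads swing forward as they close: fully open they stand 13 mm farther back than shut.
Start: joints at [-1.3, 0.353, 1.633, -0, 1.155, -0.002], TCP at [168.391, -601.891, 231.281] pointing down, gripper open.
Joint ranges: [-2.63, 2.63], [-0.92, 2.1], [0.06, 2.66], [-1.3, 4.44], [0, 2.69], [-3.02, 3.02]. Speed limits (rad/s): [2.22, 2.22, 2.79, 3.14, 3.14, 3.14].

## Interface

Orientations are given as [roll, pitch, yaw] about the fixed x, y, z axes, in that order (R = Rz(yaw) Ry(pitch) Rx(roll)).
In Python, from rig import r gives the robot as it stands. The module is installed in compiled form; this text tells all that it offers.
- The arm moves only by the shell command python3 -m creep 'ROWS' [FORCE]. ROWS is text: rows parted by semicolons, each of 7 numbers parted by spaces: the turn, a rotation vector about the tool's x, y, z in degrees, then the shift along the tool's x, y, z in m, then the closure in counts, from 0 (fully open) to 255 (shut). A call has 1 to 8 rows; each row is the pose to reach, as a shift and turn from the pose commanded when the call began, along the tool's axes at that moment; what a row does not reach only later rows make up. A row lasts 1/8 s, in which the tool goes at most 62.5 mm and 10.7 degrees, less where a joint would pass 70% of its speed; a pose out of reach is approached as far as the arm can. A call with a gripper value outside its range is refused whole. The fingers move at their own pace and stop on an object; FORCE is the grip in N (left out, the last holds). Time passes only in rows, so rows that repeat a pose let the fingers close. It gives the time, the measured TCP pose, the force, the opening and the grip force at its end, in the units of the state.
- r.sense(): the state, without advancing time (a new reading comes with each control period).
- r.grab_frame(name): name is "side" or "top" or "wrist"; returns a dict with "img" (400x640x3 uint8, red, green, blue), "range_z" (400x640 float32, mm along the optical axis (not along the pixel's ray), 0 where there is no reading), "K" (3x3 intrinsics, pixels), "world_from_camera" (4x4, takes a point from camera to world coordinates). Camera axes: x right, y up, looking along -z (the intrinsics and any distortion apply to the point x, -y, -z); pixel columns grow to the right and rows downward; lengths in mm; the calibration is good to about 2 mm. The wrist camera is an equidistant fisheye: a pixel r from the principal point sees the ray r / f radians off the axis. A picture is of the moment at which its call begins.
- r.sign_off(): hands the job in; it is judged then, once.
The state is a dict: "clock": time; "qpos": joint angles; "qvel": joint speeds; "joint_efforts": joint torques, N m; "eef_pos": TCP position; "tcp_rot": TCP orientation; "contact_force": force on the tool from outside, world axes, zero at the start; "wrist_torque": the same for the moment, N m; "opening": opening from 0.0 (shut) to 1.0 (fully open); "grasp_force": force on a finger pad.
Only numpy, scipy, OpenCV 4.12 (cv2) and the standard library are available. Lean on these libraries where they do the work, as an engineer would, in place of code of your own. Each camera call takes 0.05 s, during which the arm holds its last target. There are 200 camera calls.

## Working session

There is one attempt and no reset: what is moved stays moved. The work goes in short steps, Python scripts to look and compute and a shell command to move; the robot and the scene stay as the last step left them, time stands still between calls to the robot, and variables do not carry over. Pictures are saved under pics/ and viewed, at most 12 in all, crops included, and the job is handed in when it is done.

```bash
mkdir -p pics; cat > h.py <<'E'
import numpy as np, cv2
from rig import r
from scipy.spatial.transform import Rotation as R
def pts(f):
    "world point per pixel (pinhole side/top)"
    K=f["K"];Z=f["range_z"];v,u=np.mgrid[0:Z.shape[0],0:Z.shape[1]]
    P=np.stack([(u-K[0,2])/K[0,0]*Z,-(v-K[1,2])/K[1,1]*Z,-Z,np.ones_like(Z)],-1)
    W=(P@f["world_from_camera"].T)[...,:3]; W[Z==0]=np.nan
    return W
def save(f,n): cv2.imwrite("pics/"+n+".png",f["img"][...,::-1])
E
python3 - <<'E'
from h import *
print(r.sense())
for n in ("top","side"):
    f=r.grab_frame(n);save(f,n);np.savez(n+".npz",**f)
    print(n,f["K"].tolist(),np.round(f["world_from_camera"],3).tolist())
E
```

```text
{'clock': 0.0, 'qpos': array([-1.30040675e+00,  3.53674996e-01,  1.63415476e+00,  8.51730545e-06,
        1.15520309e+00, -2.42492281e-03]), 'qvel': array([ 0.00064853,  0.00316763, -0.00078183,  0.00055779,  0.00036346,
       -0.0007303 ]), 'joint_efforts': array([-1.91179097e-03, -6.05264497e+01, -3.42070842e+01, -5.97716394e-05,
        9.57599783e-03, -7.33553122e-06]), 'eef_pos': array([ 168.25817461, -601.41530382,  230.53609182]), 'tcp_rot': array([-3.14015248e+00, -1.12796655e-05,  2.72811047e-01]), 'contact_force': array([-0.50286047, -1.25500513,  0.13640685]), 'wrist_torque': array([-0.01425176, -0.03719193, -0.02699156]), 'grasp_force': 0.0, 'opening': 1.0024943948061693}
top [[453.63805560923464, 0.0, 309.9805698617958], [0.0, 453.63805560923464, 198.53599312312997], [0.0, 0.0, 1.0]] [[0.016, 0.993, -0.113, 501.36], [-1.0, 0.018, 0.017, 1.928], [0.019, 0.113, 0.993, 1182.114], [0.0, 0.0, 0.0, 1.0]]
side [[377.55350274056855, 0.0, 321.9953198695283], [0.0, 377.55350274056855, 197.34582281495545], [0.0, 0.0, 1.0]] [[-0.999, 0.014, -0.033, 597.437], [-0.036, -0.477, 0.878, 862.724], [-0.003, 0.879, 0.477, 534.871], [0.0, 0.0, 0.0, 1.0]]
```

View pics/top.png

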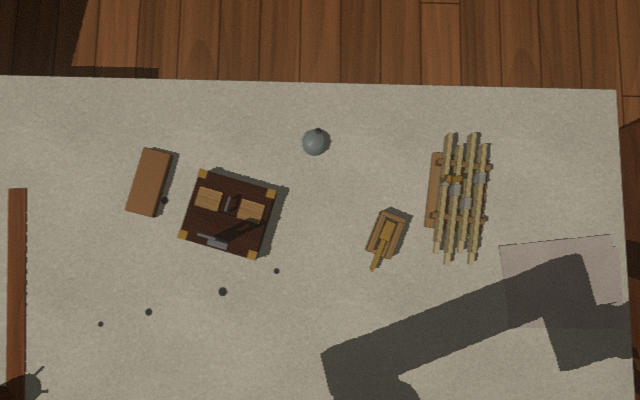

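View pics/side.png

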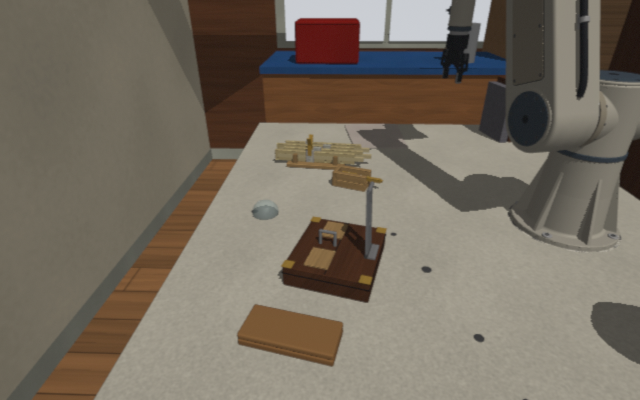

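The top view shows the case around (229,213) with its hasp upright, hinged near (213,242). The pin and rack are near (387,235), with the shaft tip at (375,268) pointing at the robot. The dome is at (315,142) and the compass case at (149,183). The side view confirms the upright hasp at (370,220) and the staple at (328,238).

```bash
python3 - <<'E'
from h import *
f=dict(np.load("top.npz"));W=pts(f);Z=W[...,2]
def rect(m,name):
    m=m.astype(np.uint8);n,l,s,c=cv2.connectedComponentsWithStats(m)
    k=1+np.argmax(s[1:,4]);p=W[l==k][:,:2].astype(np.float32)
    p=p[~np.isnan(p).any(1)]
    (c,wh,a)=cv2.minAreaRect(p);print(name,len(p),np.round(c,1),np.round(wh,1),round(a,1),"z med",np.round(np.median(Z[l==k]),1))
def box(u0,u1,v0,v1):
    b=np.zeros(Z.shape,bool);b[v0:v1,u0:u1]=1;return b
print("counter",np.nanmedian(Z[300:330,100:200]))
rect(box(160,300,150,280)&(Z>40)&(Z<65),"case")
rect(box(350,420,195,290)&(Z>15)&(Z<60),"rack+pin")
rect(box(350,420,195,290)&(Z>42)&(Z<56),"rack walls")
rect(box(160,300,150,280)&(Z>68)&(Z<300),"hasp/staple")
b=box(160,300,150,280)&(Z>64)
for p in W[b][::6]: print(np.round(p).astype(int),end=' ')
hsv=cv2.cvtColor(f["img"],cv2.COLOR_RGB2HSV)
c=f["img"][175:262,365:410];cc=f["img"][165:262,175:285]
cv2.imwrite("pics/topcrop.png",np.hstack([cv2.resize(c[...,::-1],(270,522),interpolation=cv2.INTER_CUBIC),cv2.resize(cc[...,::-1],(520,522),interpolation=cv2.INTER_CUBIC)]))
b=box(350,420,195,290)&(Z>20)
for v in range(196,280,6):
  u=np.where(b[v])[0]
  if len(u):print(v,u.min(),u.max(),np.round(W[v,u.min()]),np.round(W[v,u.max()]),hsv[v,(u.min()+u.max())//2])
E
```

```text
counter -0.6124814674894878
case 5642 [589.2 191.8] [203.1 182.2] 74.5 z med 50.2
rack+pin 1271 [ 523.9 -200.2] [ 65.  152.7] 68.3 z med 40.1
rack walls 607 [ 544.7 -208.5] [ 64.9 107.9] 68.3 z med 48.6
hasp/staple 96 [528.  207.6] [39.9  8.9] 73.0 z med 204.0
[630 183  79] [628 177  72] [622 182  86] [619 180  84] [614 182  87] [610 182  82] [605 184  82] [600 186  86] [595 186  85] [536 226 205] [534 220 204] [532 220 204] [532 207 203] [530 215 203] [530 202 205] [528 210 206] [528 197 208] [526 204 204] [526 191 206] [524 199 208] [524 189 197] [522 194 204] [523 188 163] [521 189 156] [523 189  82] [518 190  74] 214 379 392 [ 597. -195.   27.] [ 595. -224.   50.] [ 17 133 132]
220 377 405 [ 581. -189.   34.] [ 581. -258.   45.] [ 15 108  73]
226 374 402 [ 566. -182.   26.] [ 566. -249.   50.] [ 20 150 134]
232 372 400 [ 550. -177.   31.] [ 550. -243.   52.] [ 19 159 133]
238 369 398 [ 535. -170.   21.] [ 535. -239.   49.] [ 18 160 132]
244 367 395 [ 520. -164.   30.] [ 520. -231.   49.] [ 20 160 132]
250 367 393 [ 504. -164.   33.] [ 505. -226.   49.] [ 20 159 135]
256 374 391 [ 490. -181.   36.] [ 490. -222.   46.] [ 17 135 113]
262 371 376 [ 475. -174.   31.] [ 475. -186.   36.] [ 19 160 139]
268 370 374 [ 460. -171.   35.] [ 460. -181.   34.] [ 19 158 131]
```

```bash
cat >> h.py <<'E'
def go(*targets):
    "targets (x,y,z,yaw_deg), tool down: print turn vector deg and shift m in present tool axes"
    s=r.sense();B=R.from_euler("xyz",s["tcp_rot"])
    for t in targets:
        d=B.inv().apply(np.array(t[:3])-s["eef_pos"])/1000
        w=np.degrees((B.inv()*R.from_euler("xyz",[np.pi,0,np.radians(t[3])])).as_rotvec())
        print(np.round(w,1),np.round(d,4))
CASE=np.array([589.2,191.8]);YAW=-15.5
def case(x,y):
    a=np.radians(YAW);return CASE+[x*np.cos(a)-y*np.sin(a),x*np.sin(a)+y*np.cos(a)]
E
python3 -c "
from h import *
go((482,221,190,164.5))"
```

```text
[-0.000e+00 -1.000e-01 -1.489e+02] [ 0.5237 -0.7075  0.0415]
```

View pics/topcrop.png

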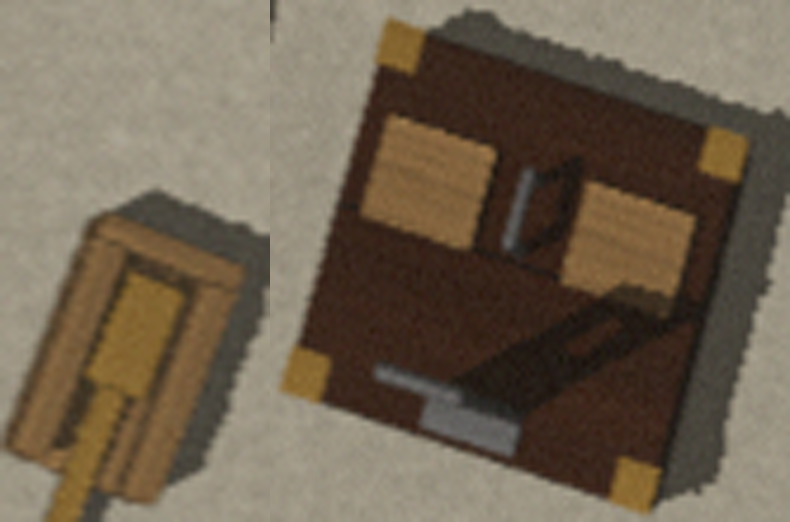

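The crop shows the pin in its rack with the handle at the far end, and the case with its strips on either side of the staple, the hasp standing upright. Next I move behind the hasp with the fingers shut.

```bash
python3 -m creep '0 0 -9 0.03 -0.04 0 255;0 0 -19 0.065 -0.088 0.002 255;0 0 -29 0.1 -0.137 0.005 255;0 0 -39 0.137 -0.186 0.008 255;0 0 -49 0.173 -0.235 0.012 255;0 0 -59 0.21 -0.283 0.015 255;0 0 -69 0.247 -0.332 0.018 255;0 0 -79 0.283 -0.38 0.02 255' 40
python3 -c "
from h import *
go((482,221,190,164.5))"
```

```text
clock: 1.1
eef_pos: [338.8, -157.9, 211.3]
tcp_rot: [3.141, 0.0, 1.657]
contact_force: [1.6, -0.9, -0.2]
opening: -0.001
grasp_force: 0.0
[  0.    0.  -69.6] [0.3652 0.1753 0.0213]
```

```bash
python3 -m creep '0 0 -10 0.052 0.025 0.004 255;0 0 -20 0.104 0.05 0.008 255;0 0 -30 0.156 0.075 0.012 255;0 0 -40 0.209 0.1 0.016 255;0 0 -50 0.261 0.125 0.02 255;0 0 -60 0.313 0.15 0.021 255;0 0 -69.6 0.365 0.175 0.021 255;0 0 -69.6 0.365 0.175 0.021 255'
python3 - <<'E'
from h import *
print(r.sense()["eef_pos"],r.sense()["tcp_rot"])
f=r.grab_frame("side");save(f,"side2")
f=r.grab_frame("top");W=pts(f)
t=[]
for d in range(0,91,15):
    a=np.radians(90-d);rr=136
    x=-67+rr*np.cos(a)-2.5*np.sin(a)-11; z=52.5+rr*np.sin(a)+2.5*np.cos(a)
    t.append((*case(x,0),z,164.5)); 
print(np.round(t,0).tolist()); go(*t)
cv2.imwrite("pics/side2c.png",cv2.resize(f["img"][150:290,150:310][...,::-1],None,fx=3,fy=3))
E
```

```text
clock: 2.1
eef_pos: [484.6, 221.6, 190.0]
tcp_rot: [3.141, 0.0, 2.872]
contact_force: [-0.9, -1.0, 0.2]
opening: -0.001
grasp_force: 0.0
[484.57686373 221.62195665 189.95236979] [3.14055565e+00 4.12789721e-04 2.87165149e+00]
[[512.0, 213.0, 188.0, 164.0], [546.0, 204.0, 185.0, 164.0], [577.0, 195.0, 172.0, 164.0], [605.0, 187.0, 150.0, 164.0], [626.0, 182.0, 123.0, 164.0], [640.0, 178.0, 90.0, 164.0], [645.0, 176.0, 55.0, 164.0]]
[-0.1 -0.1 -0.2] [-0.029   0.0029  0.0011]
[-0.1 -0.1 -0.2] [-0.0643  0.0031  0.0051]
[-0.1 -0.1 -0.2] [-0.0974  0.0032  0.018 ]
[-0.1 -0.1 -0.2] [-0.126   0.0033  0.0391]
[-0.1 -0.1 -0.2] [-0.1481  0.0035  0.0668]
[-0.1 -0.1 -0.2] [-0.1624  0.0036  0.0994]
[-0.1 -0.1 -0.2] [-0.1677  0.0036  0.1345]
```

View pics/side2.png

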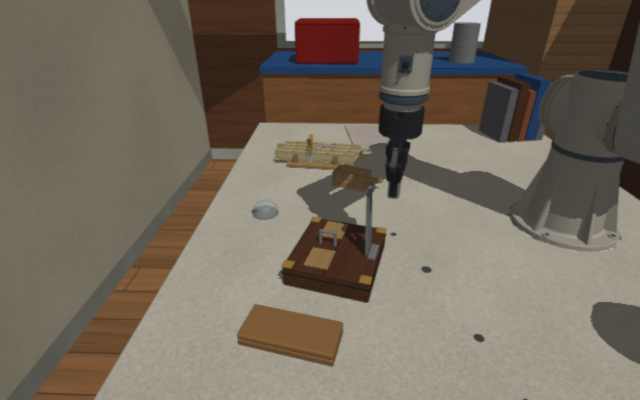

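The side view shows the fingertip at (393,195), on the robot side of the hasp top at (370,187). Now I push the hasp over along its arc.

```bash
python3 -m creep '0 0 0 -0.015 0.002 0 255;0 0 0 -0.029 0.003 0.001 255;0 0 0 -0.047 0.003 0.002 255;0 0 0 -0.064 0.003 0.005 255;0 0 0 -0.081 0.003 0.011 255;0 0 0 -0.097 0.003 0.018 255;0 0 0 -0.112 0.003 0.028 255;0 0 0 -0.126 0.003 0.039 255'
python3 - <<'E'
from h import *
go(*[(*case(-67+136*np.cos(a)-2.5*np.sin(a)-11,0),52.5+136*np.sin(a)+2.5*np.cos(a),164.5) for a in np.radians([45,37,30,22,15,7,0])])
f=r.grab_frame("side");cv2.imwrite("pics/s3.png",cv2.resize(f["img"][110:310,230:450][...,::-1],None,fx=2.7,fy=2.7))
E
```

```text
clock: 3.2
eef_pos: [606.5, 186.7, 150.4]
tcp_rot: [-3.142, -0.0, 2.866]
contact_force: [-0.9, -0.4, -0.1]
opening: -0.001
grasp_force: 0.3
[-0.  -0.  -0.3] [ 0.0016  0.0003 -0.0001]
[-0.  -0.  -0.3] [-0.0111  0.0004  0.014 ]
[-0.  -0.  -0.3] [-0.0205  0.0004  0.0277]
[-0.  -0.  -0.3] [-0.0292  0.0005  0.0446]
[-0.  -0.  -0.3] [-0.0347  0.0005  0.0603]
[-0.  -0.  -0.3] [-0.0387  0.0005  0.0788]
[-0.  -0.  -0.3] [-0.04    0.0005  0.0954]
```

View pics/s3.png

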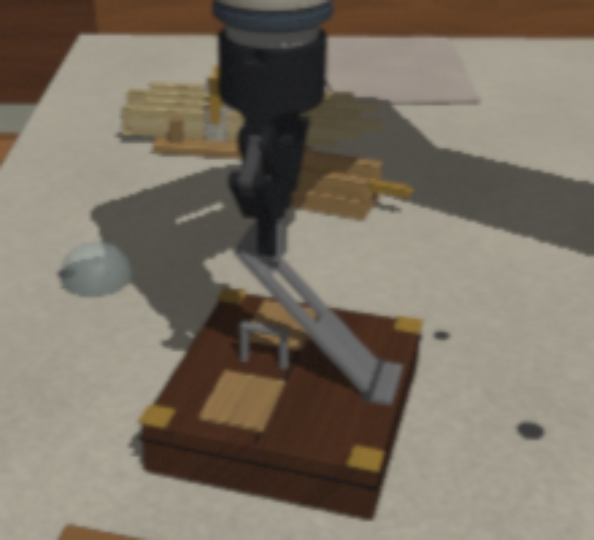

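The hasp is at about 45° with the fingertip on its solid end at (265,250). I continue down.

```bash
python3 -m creep '0 0 0 -0.011 0 0.014 255;0 0 0 -0.02 0 0.027 255;0 0 0 -0.029 0 0.044 255;0 0 0 -0.034 0 0.06 255;0 0 0 -0.038 0 0.078 255;0 0 0 -0.04 0 0.09 255;0 0 0 -0.04 0 0.095 255;0 0 0 -0.04 0 0.096 255'
python3 - <<'E'
from h import *
f=r.grab_frame("wrist");save(f,"w");np.savez("w.npz",**f)
print(f["K"].tolist())
E
```

```text
clock: 4.25
eef_pos: [644.0, 176.1, 55.3]
tcp_rot: [-3.142, -0.0, 2.866]
contact_force: [-0.1, 0.7, -0.2]
opening: 0.002
grasp_force: 0.0
[[309.70691628693146, 0.0, 323.2049477426796], [0.0, 309.70691628693146, 201.61294881158642], [0.0, 0.0, 1.0]]
```

```bash
python3 -m creep '0 0 0 0 0 0.001 255;0 0 0 0 0 0.002 255;0 0 0 0 0 0.002 255'; python3 -m creep '0 0 0 0 0 -0.03 255;0 0 0 0 0 -0.08 255;0 0 0 0.04 0.06 -0.13 255;0 0 0 0.1 0.12 -0.13 255;0 0 0 0.1 0.12 -0.13 255'
python3 - <<'E'
from h import *
f=r.grab_frame("top");save(f,"t4");np.savez("t4.npz",**f);W=pts(f);Z=W[...,2]
a=np.radians(YAW);d=W[...,:2]-CASE;X=d[...,0]*np.cos(a)+d[...,1]*np.sin(a);Y=-d[...,0]*np.sin(a)+d[...,1]*np.cos(a)
for x0 in range(-70,90,15):
    m=(abs(X-x0)<8)&(abs(Y)<18); print(x0,m.sum(),np.round(np.nanmedian(Z[m]),1) if m.any() else None)
m=(abs(X)<110)&(abs(Y)<110)&(Z>72)&(Z<95);print("staple",X[m].mean(),Y[m].mean(),X[m].min(),X[m].max(),Y[m].min(),Y[m].max())
# strips by colour
hsv=cv2.cvtColor(f["img"],cv2.COLOR_RGB2HSV);m=((hsv[...,2]>100)&(abs(X-23)<45)&(abs(Y)<90)&(hsv[...,1]>60)&(Z>45)&(Z<64)).astype(np.uint8)
n,l,s,c=cv2.connectedComponentsWithStats(m)
for k in range(1,n):
    if s[k,4]>100: print(s[k,4],X[l==k].mean(),Y[l==k].mean(),np.ptp(X[l==k]),np.ptp(Y[l==k]),cv2.minAreaRect(W[l==k][:,:2].astype(np.float32)))
cv2.imwrite("pics/t4c.png",cv2.resize(f["img"][150:290,150:310][...,::-1],None,fx=4,fy=4,interpolation=cv2.INTER_CUBIC))
E
```

```text
clock: 4.68
eef_pos: [644.4, 176.2, 54.9]
tcp_rot: [3.141, 0.001, 2.866]
contact_force: [-4.0, -0.5, 10.3]
opening: 0.002
grasp_force: 5.3
clock: 5.3
eef_pos: [579.7, 320.8, 184.8]
tcp_rot: [3.14, 0.001, 2.867]
contact_force: [0.1, -0.6, 0.2]
opening: 0.003
grasp_force: 0.0
-70 542 580.4
-55 113 54.7
-40 93 54.0
-25 94 54.2
-10 93 54.7
5 92 54.0
20 93 54.5
35 93 54.5
50 88 54.1
65 89 54.3
80 86 55.6
staple 22.993333775508898 -1.2622133845556966 3.2479097299948423 42.34423921828074 -4.996090104221757 2.4955380761016377
264 16.907718378919935 61.76577606330634 49.41109266654277 60.18312983703292 ((625.4537353515625, 237.66098022460938), (60.6213493347168, 49.01882553100586), 73.32022857666016)
445 21.46992092616523 -58.43227892290076 49.42696345368556 60.2525612507373 ((596.4000244140625, 131.25828552246094), (60.24007034301758, 49.427425384521484), 74.45341491699219)
```

View pics/t4c.png

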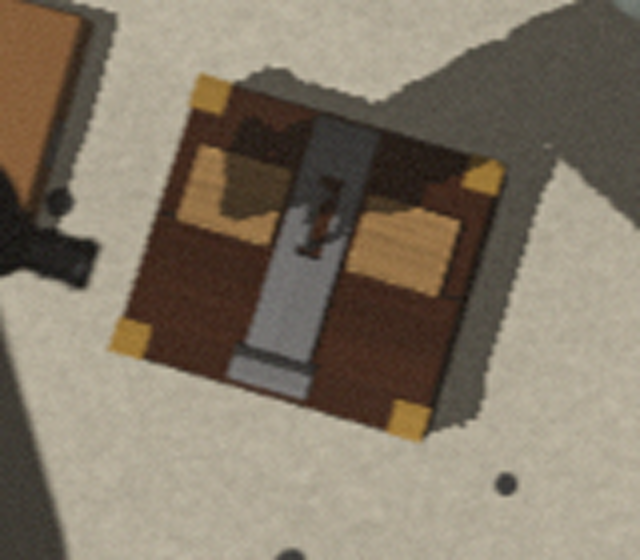

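The hasp lies flat over the staple, with depth about 54.5 mm along the whole strap and 10 N of resistance at contact. The staple loop is at (320,215) in the crop. Next is the pin.

```bash
sed -i 's/CASE=np.array(.*);Y/CASE=np.array([588.9,190.6]);Y/' h.py; python3 -c "
from h import *
go((481,-183,110,158.2))"
```

```text
[ 0.2 -0.   6.2] [-0.0439 -0.5155  0.0733]
```

```bash
python3 -m creep '0 0 1 -0.003 -0.04 0 120;0 0 2 -0.008 -0.1 0 120;0 0 3 -0.013 -0.16 0 120;0 0 4 -0.018 -0.22 0 120;0 0 5 -0.024 -0.28 0 120;0 0 6 -0.029 -0.34 0.01 120;0.2 0 6.2 -0.034 -0.4 0.03 120;0.2 0 6.2 -0.039 -0.46 0.05 120'; python3 -m creep '0 0 0 -0.004 -0.04 0.012 120;0 0 0 -0.005 -0.055 0.023 120;0 0 0 -0.005 -0.055 0.023 120;0 0 0 -0.005 -0.055 0.023 120'
python3 - <<'E'
from h import *
go((481,-183,110,158.2))
f=r.grab_frame("wrist");save(f,"w5");np.savez("w5.npz",**f);M=np.linalg.inv(f["world_from_camera"]);K=f["K"]
print(np.round(f["world_from_camera"],3).tolist())
def proj(p):
    q=M@np.array([*p,1]);v=np.array([q[0],-q[1],-q[2]]);t=np.arctan2(np.hypot(v[0],v[1]),v[2]);return K[:2,2]+K[0,0]*t*v[:2]/np.hypot(v[0],v[1])
o=np.array([531.7,-203.3,31]);u=np.array([np.cos(np.radians(158.2)),np.sin(np.radians(158.2)),0])
img=f["img"][...,::-1].copy()
for s in (-50,0,40,55,85): cv2.circle(img,tuple(int(i) for i in proj(o+s*u+[0,0,6])),3,(0,0,255),1)
cv2.imwrite("pics/w5.png",img)
E
```

```text
clock: 6.35
eef_pos: [493.2, -134.9, 134.1]
tcp_rot: [-3.138, 0.002, 2.758]
contact_force: [0.1, -0.5, -0.5]
opening: 0.529
grasp_force: 0.0
clock: 6.85
eef_pos: [478.0, -184.9, 111.5]
tcp_rot: [-3.138, 0.001, 2.759]
contact_force: [0.9, -0.0, -0.2]
opening: 0.531
grasp_force: 0.0
[-0.2  0.  -0.1] [-0.0021  0.0029  0.0015]
[[0.372, -0.878, -0.302, 399.759], [0.928, 0.351, 0.125, -152.655], [-0.003, -0.327, 0.945, 254.591], [0.0, 0.0, 0.0, 1.0]]
```

View pics/w5.png

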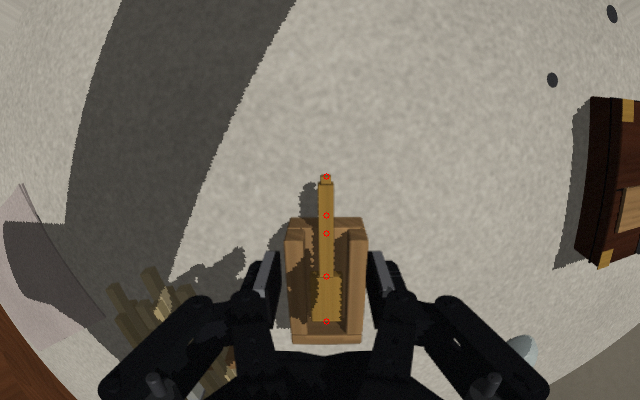

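The projected dots fall on the shaft: tip at (326,177), shoulder at (326,276). The estimate holds. I descend and grip.

```bash
python3 -m creep '0 0 0 -0.002 0.003 0.03 120;0 0 0 -0.002 0.003 0.06 120;0 0 0 -0.002 0.003 0.08 120;0 0 0 -0.002 0.003 0.0855 120;0 0 0 -0.002 0.003 0.0855 120;0 0 0 -0.002 0.003 0.0855 230;0 0 0 -0.002 0.003 0.0855 255;0 0 0 -0.002 0.003 0.0855 255' 80; python3 -m creep '0 0 0 0 0 0 255;0 0 0 0 0 0 255;0 0 0 0 0 -0.02 255;0 0 0 0 0 -0.05 255;0 0 0 0 0 -0.09 255;0 0 0 0 0 -0.13 255;0 0 0 0 0 -0.13 255'
python3 - <<'E'
from h import *
go((*case(23,-129+0),115,74.5))
f=r.grab_frame("wrist");save(f,"w6");print(np.nanmin(pts(f)[...,2]))
E
```

```text
clock: 7.9
eef_pos: [480.8, -184.2, 26.6]
tcp_rot: [-3.138, 0.002, 2.758]
contact_force: [-1.2, 1.6, 6.3]
opening: 0.108
grasp_force: 80.0
clock: 8.78
eef_pos: [482.3, -184.4, 158.9]
tcp_rot: [-3.138, 0.006, 2.758]
contact_force: [-0.3, -0.2, -1.5]
opening: 0.11
grasp_force: 79.1
[ 0.1  0.4 83.5] [0.0044 0.2622 0.0429]
-470.71478535702084
```

View pics/w6.png

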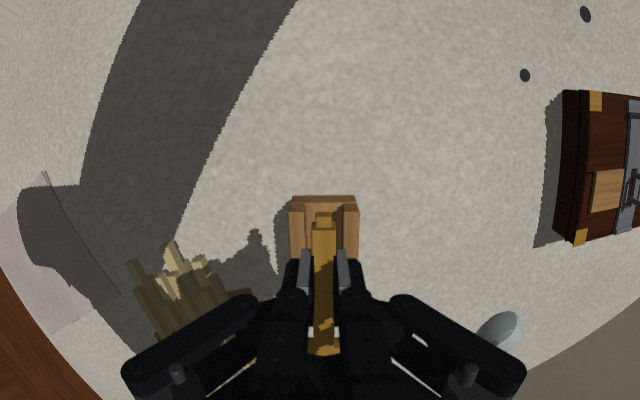

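The pin is held by its shaft and clear of the rack, with the tip at (323,213). I carry it to the case's -y side.

```bash
python3 -m creep '0 0 10.4 0 0.03 0 255;0 0 20.8 0 0.065 0 255;0 0 31.3 0.001 0.1 0 255;0 0 41.7 0.002 0.135 0 255;0 0 52.2 0.003 0.17 0.01 255;0 0.2 62.6 0.004 0.205 0.02 255;0 0.3 73 0.004 0.24 0.03 255;0.1 0.4 83.5 0.004 0.262 0.043 255'
python3 - <<'E'
from h import *
go((*case(23,-60),64,74.5))
f=r.grab_frame("side");W=pts(f);s=r.sense();print(s["eef_pos"],s["tcp_rot"])
hsv=cv2.cvtColor(f["img"],cv2.COLOR_RGB2HSV)
d=W[...,:2]-s["eef_pos"][:2];t=s["tcp_rot"][2];A=d[...,0]*np.cos(t)+d[...,1]*np.sin(t);B=-d[...,0]*np.sin(t)+d[...,1]*np.cos(t)
m=(abs(B)<18)&(abs(A)<120)&(abs(W[...,2]-s["eef_pos"][2]-10)<40)&(hsv[...,1]>100)&(hsv[...,0]<28)
for a in range(-115,45,10):
    k=m&(abs(A-a)<5)
    if k.sum()>1: print(a,k.sum(),"z",np.round([W[k][:,2].min(),W[k][:,2].max()],1),"lat",np.round([B[k].min(),B[k].max()],1))
E
```

```text
clock: 9.82
eef_pos: [574.3, 62.1, 109.9]
tcp_rot: [-3.134, 0.0, 1.296]
contact_force: [0.3, 0.2, -1.3]
opening: 0.111
grasp_force: 79.1
[-0.4  0.  -0.3] [0.0678 0.0028 0.0459]
[574.24208458  63.68054384 108.34962409] [-3.13290107e+00 -1.04964761e-04  1.28484901e+00]
-65 4 z [111.8 119.2] lat [-16.   10.7]
-55 19 z [110.2 121.6] lat [-16.6  10.2]
-25 2 z [120.3 120.9] lat [-8.7 -7. ]
-15 4 z [120.9 122. ] lat [-7.8 -3.9]
-5 5 z [120.7 121.6] lat [-7. -1.]
5 9 z [119.  146.4] lat [-5.9  1.7]
15 14 z [111.8 122.1] lat [-6.6  4.9]
25 16 z [112.  121.6] lat [-4.6  3.6]
35 2 z [119.1 119.4] lat [-1.4  0.7]
```

The pin is level and its tip is about 31 mm ahead of the TCP, as planned. I come in line with the staple.

```bash
python3 -m creep '0 0 0 0.02 0.001 0.015 255;-0.2 0 -0.1 0.045 0.002 0.03 255;-0.4 0 -0.3 0.065 0.003 0.04 255;-0.4 0 -0.3 0.068 0.003 0.045 255;-0.4 0 -0.3 0.068 0.003 0.045 255;-0.4 0 -0.3 0.068 0.003 0.045 255'
python3 - <<'E'
from h import *
go((*case(23,-35),61,74.5),(*case(23,-20.5),61,74.5),(*case(23,-20.5),57,74.5))
f=r.grab_frame("top");W=pts(f);cv2.imwrite("pics/t7.png",cv2.resize(f["img"][160:270,170:300][...,::-1],None,fx=4,fy=4,interpolation=cv2.INTER_CUBIC))
f=r.grab_frame("side");cv2.imwrite("pics/s7.png",cv2.resize(f["img"][190:310,260:420][...,::-1],None,fx=4,fy=4,interpolation=cv2.INTER_CUBIC))
hsv=cv2.cvtColor(f["img"],cv2.COLOR_RGB2HSV);W=pts(f);a=np.radians(YAW);d=W[...,:2]-CASE;X=d[...,0]*np.cos(a)+d[...,1]*np.sin(a);Y=-d[...,0]*np.sin(a)+d[...,1]*np.cos(a);Z=W[...,2]
m=(abs(Y)<6)&(abs(X-23)<30)&(Z>62)&(Z<95)&(hsv[...,1]<90);print("staple X",X[m].min(),X[m].max(),"Y",Y[m].mean(),"z",Z[m].max())
m=(abs(Y+32)<12)&(abs(X-23)<25)&(Z>58)&(Z<85)&(hsv[...,1]>100);print("shaft n",m.sum(),"X",X[m].min(),X[m].max(),"z",Z[m].min(),Z[m].max(),"Ymax",Y[m].max())
E
```

```text
clock: 10.62
eef_pos: [595.4, 124.9, 67.0]
tcp_rot: [3.14, -0.0, 1.306]
contact_force: [0.2, -0.5, -2.1]
opening: 0.106
grasp_force: 79.1
[ 0.1 -0.   0.3] [ 0.0266 -0.0007  0.006 ]
[ 0.1 -0.   0.3] [ 0.0411 -0.0006  0.006 ]
[ 0.1 -0.   0.3] [ 0.0411 -0.0006  0.01  ]
staple X 5.192321810496405 44.11320711152784 Y 2.8997498322519935 z 88.91429314734324
shaft n 40 X 19.901159402096187 31.639538655703028 z 67.37459184927303 79.37336004596744 Ymax -28.686178089662526
```

View pics/s7.png

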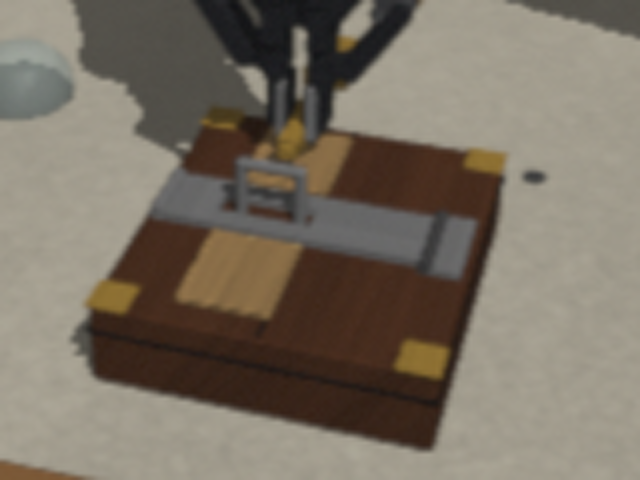

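The pin tip at (288,145) is in line with the staple at (270,185), within about 1 mm. I insert it partway.

```bash
python3 -m creep '0 0 0.3 0.006 -0.0005 0.005 255;0 0 0.3 0.015 -0.0005 0.006 255;0 0 0.3 0.024 -0.0005 0.006 255;0 0 0.3 0.032 -0.0005 0.006 255;0 0 0.3 0.04 -0.0005 0.006 255;0 0 0.3 0.041 -0.0005 0.006 255;0 0 0.3 0.041 -0.0005 0.006 255'; python3 -m creep '0 0 0 0 0 0.002 255;0 0 0 0 0 0.004 255;0 0 0 0 0 0.004 255'
```

```text
clock: 11.6
eef_pos: [605.6, 165.3, 60.6]
tcp_rot: [3.14, -0.0, 1.301]
contact_force: [0.2, -0.6, -0.7]
opening: 0.107
grasp_force: 79.1
clock: 11.98
eef_pos: [605.6, 165.0, 56.7]
tcp_rot: [3.14, -0.0, 1.301]
contact_force: [-0.9, -0.8, 1.4]
opening: 0.108
grasp_force: 79.4
```

```bash
python3 -m creep '0 0 0 0 0 0 200;0 0 0 0 0 0 170;0 0 0 0 0 -0.002 150;0 0 0 0 0 -0.02 140;0 0 0 0 0 -0.06 140;0 0 0 -0.04 0 -0.1 140;0 0 0 -0.08 0 -0.1 140;0 0 0 -0.08 0 -0.1 140'
python3 - <<'E'
from h import *
f=r.grab_frame("wrist");save(f,"w8")
f=r.grab_frame("side");hsv=cv2.cvtColor(f["img"],cv2.COLOR_RGB2HSV);W=pts(f);a=np.radians(YAW);d=W[...,:2]-CASE;X=d[...,0]*np.cos(a)+d[...,1]*np.sin(a);Y=-d[...,0]*np.sin(a)+d[...,1]*np.cos(a);Z=W[...,2]
m=(abs(X-23)<30)&(Y<12)&(Y>-140)&(Z>60)&(Z<80)&(hsv[...,1]>100)&(hsv[...,0]<28)
for y in range(-130,20,10):
    k=m&(abs(Y-y)<5)
    if k.sum()>1: print(y,k.sum(),np.round([X[k].min(),X[k].max(),Z[k].min(),Z[k].max(),Y[k].max()],1))
E
```

```text
clock: 12.98
eef_pos: [584.0, 86.2, 158.5]
tcp_rot: [3.139, -0.001, 1.299]
contact_force: [-0.7, 0.4, -0.6]
opening: 0.451
grasp_force: 0.0
-120 18 [  11.2   35.3   60.5   69.2 -115.1]
-110 24 [  10.7   37.1   61.9   69.9 -105.9]
-100 27 [ 11.   37.   60.9  69.  -95.9]
-90 31 [ 11.3  36.8  60.2  69.7 -85. ]
-80 29 [ 11.1  36.2  63.3  69.3 -75. ]
-70 26 [ 12.7  37.4  60.4  68.6 -66.4]
-60 16 [ 18.7  30.5  63.8  69.1 -55.6]
-50 14 [ 18.9  29.6  60.4  69.3 -45.5]
-40 16 [ 18.9  30.1  65.3  68.9 -36.2]
-30 7 [ 20.1  30.2  66.9  68.4 -29.8]
-20 3 [ 18.5  20.2  61.9  67.  -16. ]
-10 20 [19.1 30.4 60.7 68.7 -5. ]
0 17 [18.9 30.3 61.6 68.6  4.6]
10 16 [20.5 27.6 60.  68.  11.7]
```

View pics/w8.png

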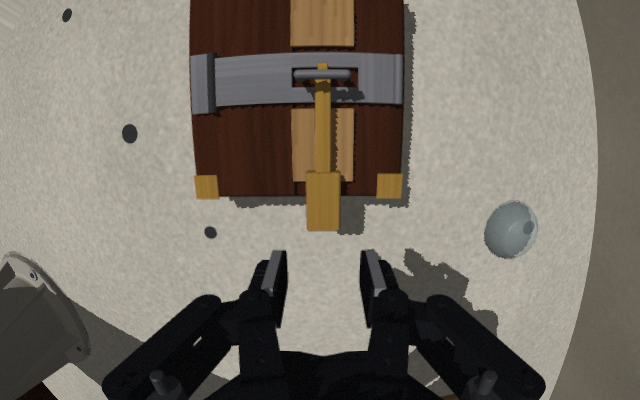

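The pin lies flat on the strip, aligned, with its tip through the staple at (322,68) and the shoulder at (322,172). Now I regrasp it by the handle.

```bash
python3 -c "
from h import *
go((*case(23.3,-101),57,74.5))"
```

```text
[ 0.1 -0.1 -0. ] [-0.0012 -0.0002  0.1007]
```

```bash
python3 -m creep '0 0 0 -0.001 0 0.03 100;0 0 0 -0.001 0 0.06 100;0 0 0 -0.001 0 0.085 100;0 0 0 -0.001 0 0.0995 100;0 0 0 -0.001 0 0.1005 100;0 0 0 -0.001 0 0.1005 200;0 0 0 -0.001 0 0.1005 255;0 0 0 -0.001 0 0.1005 255' 60;  python3 -m creep '0 0 0 0 0 0 255;0 0 0 0 0 0 255'; python3 -c "
from h import *
go((*case(23,-31.5),57.5,74.5))"
```

```text
clock: 14.08
eef_pos: [584.9, 87.4, 57.2]
tcp_rot: [3.139, -0.001, 1.301]
contact_force: [-1.2, 2.1, 6.3]
opening: 0.302
grasp_force: 61.5
clock: 14.32
eef_pos: [584.8, 87.4, 57.2]
tcp_rot: [3.139, -0.001, 1.301]
contact_force: [-1.0, 1.1, 6.2]
opening: 0.305
grasp_force: 61.6
[ 0.2 -0.1  0. ] [ 0.069  -0.0006 -0.0002]
```

```bash
python3 -m creep '0 0 0 0 0 -0.0015 255;0 0 0 0.008 0 -0.0015 255;0 0 0 0.018 0 -0.0015 255;0 0 0 0.028 0 -0.0015 255;0 0 0 0.038 0 -0.0015 255;0 0 0 0.048 0 -0.0015 255;0 0 0 0.056 0 -0.0015 255;0 0 0 0.06 0 -0.0015 255'; python3 -m creep '0 0 0 0.003 0 0 255;0 0 0 0.006 0 0 255;0 0 0 0.008 0 0 255;0 0 0 0.008 0 0 255'
```

```text
clock: 15.32
eef_pos: [600.2, 145.5, 57.6]
tcp_rot: [3.14, -0.0, 1.301]
contact_force: [-0.3, -0.1, -0.5]
opening: 0.306
grasp_force: 60.8
clock: 15.82
eef_pos: [602.3, 152.7, 57.7]
tcp_rot: [3.14, -0.0, 1.301]
contact_force: [1.1, 0.5, -0.1]
opening: 0.307
grasp_force: 60.8
```

```bash
python3 -m creep '0 0 0 0.001 0 0 255;0 0 0 0.002 0 0 255;0 0 0 0.002 0 0 255;0 0 0 0.002 0 0 255';python3 -m creep '0 0 0 0.001 0 0 255;0 0 0 0.0015 0 0 255;0 0 0 0.0015 0 0 255'
```

```text
clock: 16.32
eef_pos: [602.7, 154.6, 57.6]
tcp_rot: [3.14, -0.0, 1.301]
contact_force: [0.1, -0.1, -1.0]
opening: 0.306
grasp_force: 60.8
clock: 16.7
eef_pos: [603.2, 156.1, 57.7]
tcp_rot: [3.14, -0.0, 1.301]
contact_force: [0.4, 0.2, -0.1]
opening: 0.304
grasp_force: 60.8
```

```bash
python3 -m creep '0 0 0 0.001 0 0 255;0 0 0 0.0015 0 0 255;0 0 0 0.0015 0 0 255';python3 -m creep '0 0 0 0.001 0 0 255;0 0 0 0.0015 0 0 255;0 0 0 0.0015 0 0 255'
python3 - <<'E'
from h import *
f=r.grab_frame("wrist");cv2.imwrite("pics/w9.png",cv2.resize(f["img"][60:330,180:460][...,::-1],None,fx=2,fy=2))
E
```

```text
clock: 17.08
eef_pos: [603.4, 157.5, 57.6]
tcp_rot: [3.14, -0.0, 1.301]
contact_force: [-0.7, -2.3, -0.7]
opening: 0.303
grasp_force: 60.8
clock: 17.45
eef_pos: [603.4, 158.0, 57.5]
tcp_rot: [3.141, 0.002, 1.301]
contact_force: [-1.3, -6.0, -0.6]
opening: 0.306
grasp_force: 60.9
```

View pics/w9.png

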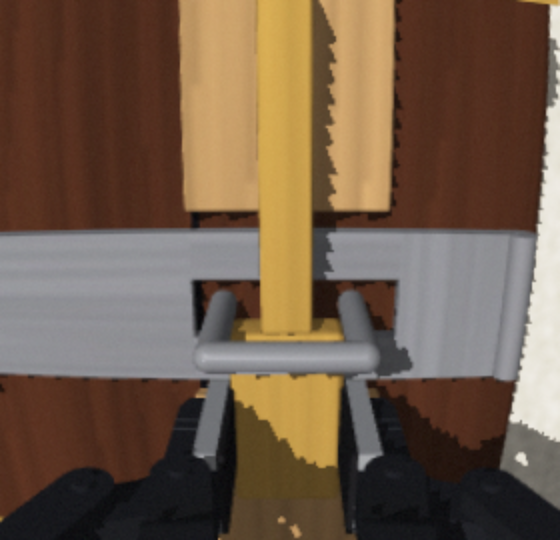

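The shoulder meets the staple legs at (288,330) and the contact force is building. I press slightly more, lower the pin onto the strip, and release.

```bash
python3 -m creep '0 0 0 0.001 0 0 255;0 0 0 0.002 0 0.0005 255;0 0 0 0.002 0 0.0015 255;0 0 0 0.002 0 0.0015 255'; python3 -m creep '0 0 0 0 0 0 220;0 0 0 0 0 0 180;0 0 0 0 0 0 140;0 0 0 0 0 0 110;0 0 0 0 0 -0.01 100;0 0 0 0 0 -0.04 100;0 0 0 0 0 -0.09 100;0 0 0 -0.04 0 -0.14 100'; python3 -m creep '0 0 0 -0.06 0 -0.02 100;0 0 0 -0.12 0 -0.02 100;0 0 0 -0.12 0 -0.02 100'
python3 - <<'E'
from h import *
f=r.grab_frame("side");hsv=cv2.cvtColor(f["img"],cv2.COLOR_RGB2HSV);W=pts(f);a=np.radians(YAW);d=W[...,:2]-CASE;X=d[...,0]*np.cos(a)+d[...,1]*np.sin(a);Y=-d[...,0]*np.sin(a)+d[...,1]*np.cos(a);Z=W[...,2]
m=(abs(X-23)<30)&(Y<100)&(Y>-80)&(Z>62)&(Z<80)&(hsv[...,1]>110)&(hsv[...,0]<28)
print("pin Y",Y[m].min(),Y[m].max(),"z",np.percentile(Z[m],95))
for n,f in (("side",f),("wrist",r.grab_frame("wrist"))):
  c=f["img"][180:300,260:410] if n=="side" else f["img"][60:300,170:470]
  globals()[n]=cv2.resize(c[...,::-1],(390,400),interpolation=cv2.INTER_CUBIC)
cv2.imwrite("pics/f.png",np.hstack([side,wrist]))
E
```

```text
clock: 18.0
eef_pos: [603.5, 158.3, 57.4]
tcp_rot: [3.141, 0.004, 1.301]
contact_force: [-6.9, -15.9, 17.2]
opening: 0.301
grasp_force: 62.9
clock: 19.0
eef_pos: [594.6, 124.8, 197.0]
tcp_rot: [3.139, -0.002, 1.303]
contact_force: [0.7, 0.2, 0.4]
opening: 0.608
grasp_force: 0.0
clock: 19.38
eef_pos: [561.0, 4.6, 216.1]
tcp_rot: [3.139, 0.0, 1.297]
contact_force: [-0.2, 1.2, -0.2]
opening: 0.605
grasp_force: 0.0
pin Y -50.51445755080673 84.75577848332102 z 69.21615942297747
```

View pics/f.png

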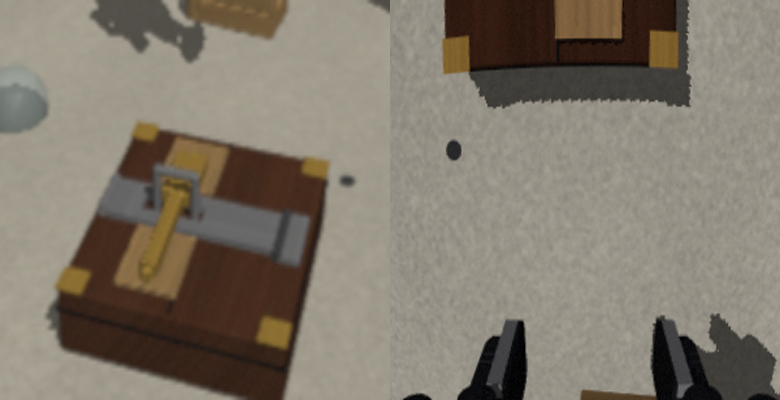

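The side view shows the pin through the staple above the closed hasp. Its extent, -50.5 to 84.8 mm less the camera's roughly 3 mm bias, matches the fully home position (-53.5 to 81.5 mm).

```bash
python3 -c "
from rig import r
print(r.sign_off())"
```

```text
the job is handed in; nothing more can be done
None
```

The hasp is down flat over the staple, the pin is through the loop above it with its handle home and released, and I handed the job in at about 19 s of the 72 s allowed; the judging result was not shown.

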